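Pull the masking cap off a painted hatch panel

TASK

Take the red-handled hook puller out of the black drip tray, slide its fork under the rim of the orange masking cap on the grey hatch panel, press it gently home with about 6 N until its brass stop bears on the cap, hold that for a second, and then pull slowly straight up until the cap pops off its stud. Carry the cap on the fork to the tray, stand it upright on the tray floor, back the fork out clear of it, and leave the puller standing upright in the tray too. The paint is fresh: never let gripper or arm touch either cap or the panel, let the fork only rest lightly on the panel, do not force or fling the cap, leave the blue cap seated and untouched, and do not disturb the other things on the bench.

Things in the scene. Friction and masses are not known exactly. Their poses are not given: they have to be found in the camera images.
- puller_grip (a point): Middle of the red grip block of a loose C-shaped steel hook puller that stands upright on its fork, 95 mm tall, 0.14 kg. Block: 30 mm along x, 22 mm along y, 42 mm tall (53 to 95 mm above the fork's underside); take it from above, across y. z up; +x is the way the fork's open mouth points. The fork hangs straight below.
- puller_mouth (a point): Point on the fork straight below the grip's axis, 70.5 mm under puller_grip, level with the tines' upper face; same axes. Fork 3.5 mm thick, 46 mm wide in y; slot 30 mm wide, open to +x, wider at the tips. Tines reach 24 mm ahead of this point, rear end 33 mm behind. A brass stop in the slot ends 1 to 13 mm behind this point; where is not measured, so feel for it.
- puller: The puller; origin on the fork's underside, 3.5 mm below puller_mouth, same axes. A spine (8 mm thick, 16 mm wide) 25 to 33 mm behind the origin joins the fork to a top bar, 45 to 53 mm above the underside, that carries the grip; a cap fits between fork and bar. The brass stop is friction-set and stays put; bearing on a cap's skirt it puts the mouth point 0 to 12 mm short of the cap's axis.
- cap_mid (a point): Orange masking cap to pull, loose, 30 g, 30 mm tall; this point is on its axis, 15 mm above its lower end, z up. From below: skirt 26 mm diameter, 5 mm tall; rim 44 mm diameter, 3 mm thick; body 30 mm diameter. Seated, the skirt stands on the panel, which leaves a 5 mm gap under the rim, 1.5 mm more than the fork's thickness.
- cap: The orange cap; origin at the centre of its lower end. Hollow, held by four stiff detent balls in its steel stud, which grip an inner lip: about 9 to 17 N straight up frees it within the first 6 mm, then it slides freely off the 20 mm tall stud (lift it 25 mm or more). Crooked pulls jam.
- spare_mid (a point): Blue masking cap, same shape and point as the orange one, on the panel's other stud; it must stay. The studs are 55 mm to either side of the panel's centre along the panel's y; which cap is on which stud varies.
- spare: The blue cap; origin at the centre of its lower end.
- panel_top (a point): Centre of the upper face of the grey hatch panel, 180 mm in its x, 240 mm in its y, 12 mm thick, level, about 57 mm above the bench; z up. It cannot move sideways or rise, but lies on foam pads in a wooden cradle: pressed from above it starts to sink at about 3 N, then 1 mm for each 6 N more. Its paint is slick.
- panel: The same panel; origin at the centre of its underside, same axes.
- tray_in (a point): Black drip tray, fixed, 200 mm in its x, 220 mm in its y, 20 mm tall, walls and floor 4 mm; this point is the centre of its inner floor, 4 mm above the bench, z up. Inside 192 x 212 mm.
- tin_mid (a point): Steel paint tin, loose, 80 mm diameter, 100 mm tall; this point is its middle. Leave alone.
- tape: Blue roll of masking tape lying flat, loose, 90 mm outside diameter, 25 mm tall; origin under its centre. Leave alone.
- sander: Cork sanding block, loose, 70 x 100 x 35 mm; origin under its centre. Leave alone.
- roller: Small paint roller lying on the bench, loose, dark roll 100 mm long, 38 mm diameter, along its y at the origin, black handle to +x, about 195 mm long; origin on the bench under the roll. Leave alone.
Not all that is in view belongs to the job. Several things have the shape of the spare; the one meant has the colours described above. What is shaped like the puller but turquoise is not meant.

How it is judged:
By the outcome, as a careful person would: the job done as asked, in the order asked, and still so for the second after the job is handed in, with the robot touching nothing.
It also fails if it takes over 72 s, if anything falls off the work surface, if the arm or the gripper's body presses on something with over 40 N, if the wrist force passes 120 N, or if a joint passes its speed limit or range.

ROBOT

A 6-joint arm with a two-finger parallel gripper is mounted at the origin on the work surface. World frame = base frame: x ahead of the robot, y to its left, z up, the work surface at z = 0. Lengths are in m, angles in rad, forces in N, time in s.
With the tool pointing down it reaches from about 0.275 to 1 m from the base axis. Payload 8.4 kg.
Tool frame: the origin (TCP) lies at the very end of the fingers, on their centre line; the grasp point (between the pads) lies 19 mm behind it (ctrl.grip_depth is the distance from the TCP to the grasp point, in m); z points along the fingers, y is the direction in which the jaws open and shut (so a half turn about z gives the same grasp; the last joint's range is limited). The gripper opens to 85 mm and grips with 20 to 120 N. Pads are 22 mm wide; open, the fingers measure 114 mm over their backs; the gripper's body (76 mm by 85 mm) begins 54 mm behind the grasp point. The pads swing forward as they close: fully open they stand 13 mm farther back than shut.
Start: joints at [1.312, 0.353, 1.633, -0, 1.155, -0.002], TCP at [0.159, 0.605, 0.231] pointing down, gripper open.
Joint ranges: [-2.63, 2.63], [-0.92, 2.1], [0.06, 2.66], [-1.3, 4.44], [0, 2.69], [-3.02, 3.02]. Speed limits (rad/s): [2.22, 2.22, 2.79, 3.14, 3.14, 3.14].

INTERFACE

Orientations are given as a 3x3 rotation matrix whose columns are the frame's x, y, z axes.
In Python, from station import ctrl gives the robot as it stands.
- The arm moves only by the shell command python3 -m pendant 'ROWS' [FORCE]. ROWS is JSON, a list of rows, each a list of 7 numbers: the closure, from -1 (fully open) to 1 (shut), then the shift along the tool's x, y, z each as a share of 50 cm, from -1 to 1, then the turn, a rotation vector about the tool's x, y, z each as a share of 0.5 rad, from -1 to 1. A call has 1 to 20 rows; each row shifts and turns the commanded pose from where the row before left it, along the tool's axes as they then stand; what a row does not reach is not made up. A row lasts 1/12 s, in which the tool goes at most 41.7 mm and 7.16 degrees, less where a joint would pass 70% of its speed; a pose out of reach is approached as far as the arm can. A call with a number of a shift or a turn outside -1 to 1 is refused whole. A call with a gripper value outside its range is refused whole. The fingers move at their own pace and stop on an object; FORCE is the grip in N (left out, the last holds). Time passes only in rows, so rows that do not move let the fingers close. It gives the time, the measured TCP pose, the force and the opening at its end, in the units of the state.
- ctrl.get_obs(): the state, without advancing time (a new reading comes with each control period).
- ctrl.capture(name): name is "scene" or "top" or "wrist"; returns (picture, depth): 400x640x3 uint8, red, green, blue; 400x640 float32, m along the optical axis (not along the pixel's ray), 0 where there is no reading.
- ctrl.camera_info(name): a dict with "fx", "fy", "cx", "cy" (pixels), "extrinsics" (4x4, takes a point from camera to world coordinates). Camera axes: x right, y down, z forward; pixel columns grow to the right and rows downward; lengths in m; the calibration is good to about 2 mm. The wrist camera is an equidistant fisheye: a pixel r from the principal point sees the ray r / f radians off the axis. A picture is of the moment at which its call begins: read the wrist's pose just before it. camera_info takes no time and is no camera call; for the wrist camera it gives the pose at the moment of the call.
- ctrl.finish_job(): hands the job in, once; it reports no verdict.
Trained networks look in the newest picture that a camera, given by its name, has taken for a name from the list of things; names that differ only in an ending like _2 or _b are one class to them, and where a whole thing is asked for, a point or a joint stands for the part that bears it (a point fixed in the world has none). Each returns a list of dicts, best first, with "p" (0 to 1); they miss things now and then, are a little off and sometimes report something else, mostly with a low value. They report only what shows in the picture. A call takes as long as a camera call. They do not tell look-alikes from the thing itself.
- ctrl.recognise(camera, label): "rect" ([left, top, right, bottom] in pixels, round what is visible of it).
- ctrl.outline_of(camera, label): "region" (400x640 bool, what is visible of it) and "rect" ([left, top, right, bottom] in pixels, round what is visible of it).
The state is a dict: "time": time; "qpos": joint angles; "qd": joint speeds; "effort": joint torques, N m; "tcp_pos": TCP position; "tcp_rot": TCP orientation; "wrist_force": force on the tool from outside, world axes, zero at the start; "torque": the same for the moment, N m; "width": finger opening in m.
Only numpy, scipy, OpenCV 4.12 (cv2) and the standard library are available. Lean on these libraries where they do the work, as an engineer would, in place of code of your own. Each camera call takes 0.05 s, during which the arm holds its last target.

## Working session

There is one attempt and no reset: what is moved stays moved. The work goes in short steps, Python scripts to look and compute and a shell command to move; the robot and the scene stay as the last step left them, time stands still between calls to the robot, and variables do not carry over. Pictures are saved under pics/ and viewed, and the job is handed in when it is done.

```bash
ls; mkdir -p pics; python3 - <<'E'
from station import ctrl
import cv2,numpy as np
o=ctrl.get_obs(); print({k:np.round(v,3).tolist() for k,v in o.items()})
for n in ["scene","top"]:
    p,d=ctrl.capture(n); cv2.imwrite(f"pics/{n}0.png",p[:,:,::-1]); np.save(f"pics/{n}0d.npy",d)
    i=ctrl.camera_info(n); print(n,i)
    for l in ["puller","cap","spare","panel","tin_mid","tray_in","puller_grip"]:
        print(l,[(r["p"],r["rect"]) for r in ctrl.recognise(n,l)[:5]])
E
```

```text
pics
{'time': 0.0, 'qpos': [1.312, 0.354, 1.634, 0.0, 1.155, -0.002], 'qd': [0.0, 0.001, -0.001, 0.002, 0.001, -0.002], 'effort': [-0.002, -60.524, -34.207, -0.0, 0.009, -0.0], 'tcp_pos': [0.159, 0.604, 0.231], 'tcp_rot': [[-0.967, 0.254, -0.0], [0.254, 0.967, -0.001], [0.0, -0.002, -1.0]], 'wrist_force': [0.148, -0.35, -0.541], 'torque': [0.007, 0.036, -0.02], 'width': 0.086}
scene {'fx': 375.61474782440143, 'fy': 375.61474782440143, 'cx': 316.5315365606725, 'cy': 200.7212615236008, 'extrinsics': array([[-8.24145600e-01,  4.28399570e-01, -3.70483249e-01,
         9.30782221e-01],
       [ 5.66377992e-01,  6.23360448e-01, -5.39108266e-01,
         5.58221551e-01],
       [-9.14521489e-06, -6.54137265e-01, -7.56375858e-01,
         8.24559586e-01],
       [ 0.00000000e+00,  0.00000000e+00,  0.00000000e+00,
         1.00000000e+00]])}
puller [(0.76, [356.2, 207.2, 382.9, 242.3]), (0.76, [419.4, 193.7, 446.9, 225.9]), (0.7, [288.7, 301.4, 329.4, 345.2])]
cap [(0.59, [285.5, 138.7, 298.2, 151.9]), (0.47, [420.9, 285.1, 479.7, 334.9]), (0.44, [296.3, 163.8, 311.7, 175.4])]
spare [(0.55, [
[... 663 characters left out ...]
.02701786],
       [ 0.        ,  0.        ,  0.        ,  1.        ]])}
puller [(0.79, [236.8, 288.9, 262.6, 314.8]), (0.71, [264.9, 222.1, 284.2, 244.3]), (0.63, [342.1, 174.7, 454.2, 275.7])]
cap [(0.82, [367.7, 209.2, 388.6, 225.1]), (0.33, [421.0, 74.4, 468.8, 154.0]), (0.31, [266.8, 225.8, 286.2, 243.4])]
spare [(0.75, [391.9, 288.9, 414.4, 305.7]), (0.72, [369.4, 208.9, 385.6, 225.8]), (0.69, [411.9, 222.4, 428.5, 239.6]), (0.56, [475.5, 207.3, 493.3, 219.5])]
panel [(0.78, [343.4, 175.2, 453.5, 273.6])]
tin_mid [(0.83, [301.7, 100.7, 334.7, 140.9])]
tray_in [(0.8, [204.8, 175.1, 309.4, 276.4])]
puller_grip [(0.74, [234.0, 289.4, 263.9, 315.6]), (0.67, [266.1, 224.6, 285.7, 244.3])]
```

View pics/scene0.png

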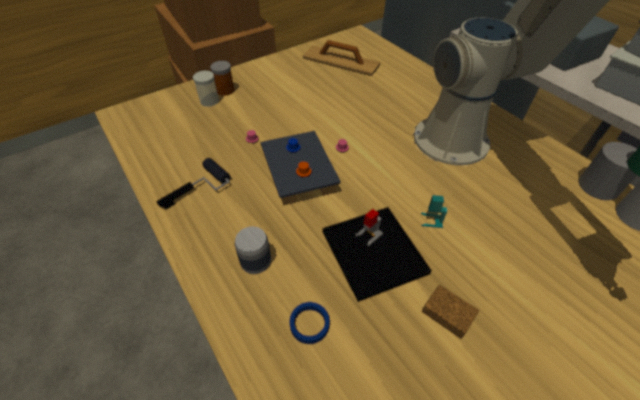

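View pics/top0.png

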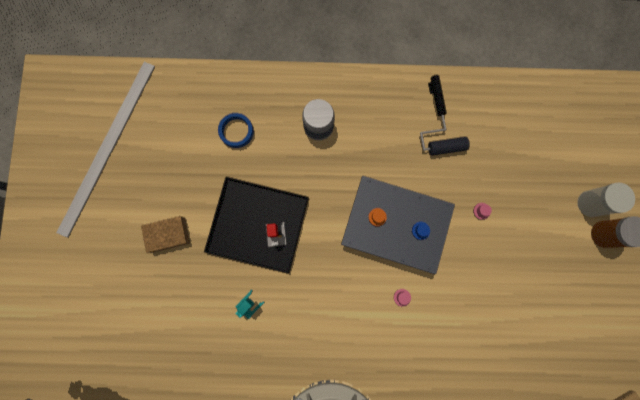

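The red puller is at top (274,232) / scene (370,225) in the black tray. The orange cap is at top (377,216) / scene (304,169) on the panel, and the blue one at top (421,231). The look-alikes are the turquoise puller at top (248,305) and the pink caps at top (403,297) and (482,211). Next, close crops.

```bash
python3 - <<'E'
import cv2,numpy as np
a=cv2.imread("pics/top0.png");b=cv2.imread("pics/scene0.png")
c1=cv2.resize(a[170:290,195:315],(400,400),interpolation=cv2.INTER_CUBIC)
c2=cv2.resize(b[190:310,320:440],(400,400),interpolation=cv2.INTER_CUBIC)
c1=cv2.convertScaleAbs(c1,alpha=1.4,beta=20);c2=cv2.convertScaleAbs(c2,alpha=1.4,beta=20)
cv2.imwrite("pics/crop0.png",np.hstack([c1,c2]))
E
```

```text
(no output)
```

View pics/crop0.png

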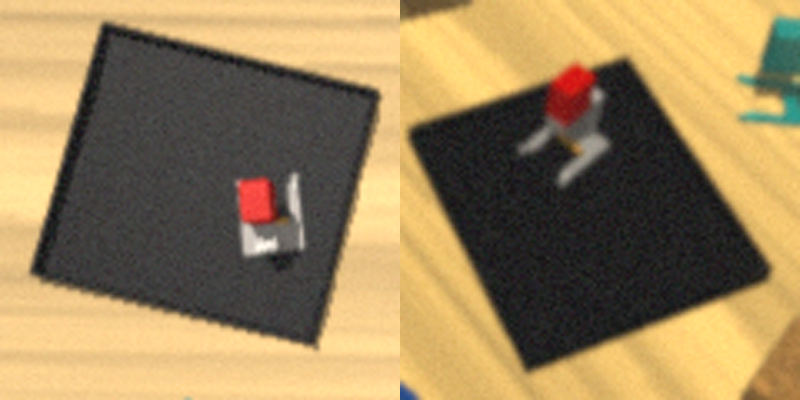

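The crop shows the red grip over a steel fork, with the mouth pointing up in the top image (about world +x) and the spine at the bottom. Now to measure.

```bash
cat > h.py <<'E'
import cv2,numpy as np
from station import ctrl
def cloud(n,d,info=None):
    i=info or ctrl.camera_info(n); v,u=np.mgrid[0:400,0:640]
    x=(u-i["cx"])/i["fx"]; y=(v-i["cy"])/i["fy"]
    if n=="wrist":
        r=np.hypot(x,y)+1e-9; k=np.tan(np.minimum(r,1.5))/r; x=x*k;y=y*k
    P=np.stack([x*d,y*d,d],-1)@i["extrinsics"][:3,:3].T+i["extrinsics"][:3,3]
    P[d<=0]=np.nan
    return P
def proj(n,p,info=None):
    i=info or ctrl.camera_info(n); E=i["extrinsics"]; c=(np.atleast_2d(p)-E[:3,3])@E[:3,:3]
    x=c[:,0]/c[:,2];y=c[:,1]/c[:,2]
    if n=="wrist":
        r=np.hypot(c[:,0],c[:,1])+1e-9; th=np.arctan2(r,c[:,2]); x=c[:,0]/r*th;y=c[:,1]/r*th
    return np.stack([i["fx"]*x+i["cx"],i["fy"]*y+i["cy"]],-1)
def hsv(p): return cv2.cvtColor(p,cv2.COLOR_RGB2HSV)
def masks(p):
    h=hsv(p);H,S,V=[h[...,k].astype(int) for k in range(3)]
    return dict(red=((H<4)|(H>175))&(S>180)&(V>90),orange=(H>=5)&(H<14)&(S>190)&(V>120),blue=(H>105)&(H<125)&(S>170)&(V>90))
def rows(o,d): pass
E
python3 - <<'E'
from h import *
for n in ["scene","top"]:
    p=cv2.imread(f"pics/{n}0.png")[:,:,::-1].copy(); d=np.load(f"pics/{n}0d.npy"); P=cloud(n,d); m=masks(p)
    for k,mm in m.items():
        nl,lab,st,_=cv2.connectedComponentsWithStats(mm.astype(np.uint8))
        for j in range(1,nl):
            if st[j,4]<25: continue
            q=P[lab==j]; q=q[~np.isnan(q[:,0])]
            if len(q)==0: continue
            zt=np.percentile(q[:,2],95); t=q[q[:,2]>zt-.006]
            print(n,k,st[j].tolist(),"med",np.median(q,0).round(4),"ztop",zt.round(4),"topmean",t.mean(0).round(4),"rng",np.ptp(t,0).round(3))
    # panel / tray edges
    for lbl,z in [("panel",.057),("tray_in",.004)]:
        r=ctrl.outline_of(n,lbl)
        for rr in r[:1]:
            q=P[rr["region"]]; q=q[~np.isnan(q[:,0])]
            if lbl=="panel": q=q[abs(q[:,2]-np.median(q[:,2]))<.004]
            print(n,lbl,rr["p"],len(q),np.median(q[:,2]).round(4), [np.round(a,4) for a in cv2.minAreaRect((q[:,:2]*1000).astype(np.float32))])
E
```

```text
scene red [366, 211, 12, 8, 67] med [0.4884 0.155  0.0981] ztop 0.1004 topmean [0.4871 0.1549 0.0983] rng [0.03  0.019 0.007]
scene orange [299, 162, 9, 7, 52] med [ 0.5252 -0.1004  0.0866] ztop 0.0882 topmean [ 0.5251 -0.0999  0.0866] rng [0.027 0.025 0.004]
scene orange [297, 169, 14, 7, 31] med [ 0.5355 -0.0892  0.0645] ztop 0.0672 topmean [ 0.5316 -0.0926  0.0646] rng [0.036 0.032 0.006]
scene blue [289, 138, 8, 6, 36] med [ 0.4936 -0.2045  0.0867] ztop 0.0884 topmean [ 0.4938 -0.2055  0.0869] rng [0.024 0.023 0.004]
scene panel 0.97 3033 0.0567 [array([ 509.0247, -153.1076]), array([246.2489, 180.0666]), np.float64(73.708)]
scene tray_in 0.91 5751 0.0038 [array([498.4367, 193.3006]), array([238.3163, 212.7424]), np.float64(77.0115)]
top red [267, 223, 10, 14, 113] med [0.4845 0.1488 0.1   ] ztop 0.1017 topmean [0.4856 0.1485 0.0999] rng [0.028 0.021 0.007]
top orange [369, 209, 17, 16, 185] med [ 0.5244 -0.0991  0.0865] ztop 0.0901 topmean [ 0.5255 -0.1022  0.0877] rng [0.027 0.029 0.007]
top blue [219, 115, 13, 13, 26] med [0.7712 0.2946 0.026 ] ztop 0.0288 topmean [0.7692 0.2922 0.0264] rng [0.033 0.03  0.008]
top blue [219, 114, 33, 31, 114] med [0.7361 0.2477 0.0264] ztop 0.0284 topmean [0.7397 0.2545 0.0264] rng [0.079 0.083 0.007]
top blue [412, 222, 18, 17, 181] med [ 0.4947 -0.2037  0.0867] ztop 0.0902 topmean [ 0.4946 -0.2076  0.0878] rng [0.029 0.028 0.007]
top panel 0.9 6457 0.0577 [array([ 510.4502, -155.3701]), array([240.2452, 180.2783]), np.float64(73.7235)]
```

```bash
python3 -m pendant '[[-1,-0.061,-0.051,0,0,0,0],[-1,-0.061,-0.051,0,0,0,0],[-1,-0.061,-0.051,0,0,0,0],[-1,-0.061,-0.051,0,0,0,0],[-1,-0.061,-0.051,0,0,0,0],[-1,-0.061,-0.051,0,0,0,0],[-1,-0.061,-0.051,0,0,0,0],[-1,-0.061,-0.051,0,0,0,0],[-1,-0.061,-0.051,0,0,0,0],[-1,-0.061,-0.051,0,0,0,0],[-1,-0.061,-0.051,0,0,0,0],[-1,-0.061,-0.051,0,0,0,0],[-1,-0.061,-0.051,0,0,0,0],[-1,-0.061,-0.051,0,0,0,0],[-1,0,0,0,0,0,0]]' 100
python3 - <<'E'
from h import *
i=ctrl.camera_info("wrist"); p,d=ctrl.capture("wrist"); cv2.imwrite("pics/w1.png",p[:,:,::-1]); np.savez("pics/w1.npz",p=p,d=d,**i)
print(i)
E
```

```text
time: 2.25
tcp_pos: [0.4846, 0.146, 0.2317]
tcp_rot: [[-0.966, 0.258, 0.003], [0.258, 0.966, -0.001], [-0.003, -0.001, -1.0]]
wrist_force: [0.6, -0.4, 0.2]
width: 0.0854
{'fx': 309.70691628693146, 'fy': 309.70691628693146, 'cx': 319.43659950221326, 'cy': 200.75799201576066, 'extrinsics': array([[ 0.25781482,  0.92083394,  0.29256858,  0.4100259 ],
       [ 0.96619376, -0.2453759 , -0.079122  ,  0.16648996],
       [-0.00106894,  0.30307676, -0.95296555,  0.37410576],
       [ 0.        ,  0.        ,  0.        ,  1.        ]])}
```

View pics/w1.png

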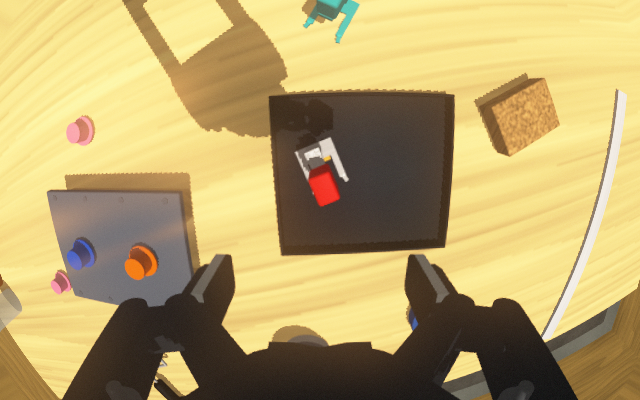

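The wrist view shows the red grip at (323,188) with its fork behind it, the orange cap at (140,262) and the blue cap at (80,253). The pink caps are separate, on the bench.

```bash
cat >> h.py <<'E'
def comps(p,P,ztol=.005,zr=None):
    out=[]
    for k,mm in masks(p).items():
        nl,lab,st,_=cv2.connectedComponentsWithStats(mm.astype(np.uint8))
        for j in range(1,nl):
            if st[j,4]<40: continue
            q=P[lab==j]; q=q[~np.isnan(q[:,0])]
            if len(q)<20: continue
            zt=np.percentile(q[:,2],90); t=q[abs(q[:,2]-zt)<ztol]
            r=cv2.minAreaRect((t[:,:2]*1000).astype(np.float32))
            print(k,st[j].tolist(),"zt",zt.round(4),"mean",t.mean(0).round(4),"rect",np.round(r[0],1),np.round(r[1],1),round(r[2],1))
E
python3 - <<'E'
from h import *
f=np.load("pics/w1.npz"); p,d=f["p"],f["d"]; i={k:f[k] for k in ["fx","fy","cx","cy","extrinsics"]}
P=cloud("wrist",d,i); comps(p,P)
# steel fork
h=hsv(p); m=(h[...,1]<60)&(h[...,2]>110); m[:130]=0;m[195:]=0;m[:,:280]=0;m[:,365:]=0
q=P[m]; q=q[~np.isnan(q[:,0])]; print(len(q),np.percentile(q[:,2],[5,25,50,75,95]).round(4))
t=q[q[:,2]<.016]; print(t.mean(0),np.round(cv2.minAreaRect((t[:,:2]*1000).astype(np.float32))[0],1),cv2.minAreaRect((t[:,:2]*1000).astype(np.float32)))
print(np.round(cv2.boxPoints(cv2.minAreaRect((t[:,:2]*1000).astype(np.float32))),1))
# panel plane
for lbl in ["panel","tray_in"]:
  r=ctrl.outline_of("wrist",lbl)
  if r:
    q=P[r[0]["region"]]; q=q[~np.isnan(q[:,0])]; z=np.median(q[:,2]); q=q[abs(q[:,2]-z)<.004]; print(lbl,z,cv2.minAreaRect((q[:,:2]*1000).astype(np.float32)))
c=cv2.resize(p[125:215,270:390],(800,600),interpolation=cv2.INTER_CUBIC); cv2.imwrite("pics/w1c.png",c[:,:,::-1])
E
```

```text
red [309, 164, 31, 42, 857] zt 0.0996 mean [0.4839 0.1505 0.0987] rect [484.9 150.5] [30.4 21.8] 6.7
orange [126, 247, 31, 32, 305] zt 0.0858 mean [ 0.5201 -0.0909  0.0847] rect [522.3 -94.8] [28.5 16.7] 20.7
946 [0.0048 0.0071 0.0079 0.0557 0.0577]
[0.47192331 0.15454283 0.00725927] [481.5 149.6] ((481.5101013183594, 149.584716796875), (59.3211784362793, 48.09789276123047), 8.501017570495605)
[[448.6 169. ]
 [455.7 121.4]
 [514.4 130.2]
 [507.3 177.8]]
panel 0.05709394961846767 ((509.36114501953125, -153.84014892578125), (242.48001098632812, 181.17868041992188), 73.82469940185547)
tray_in 0.004190353270640879 ((510.6682434082031, 198.01051330566406), (230.380859375, 208.38369750976562), 76.1241683959961)
```

View pics/w1c.png

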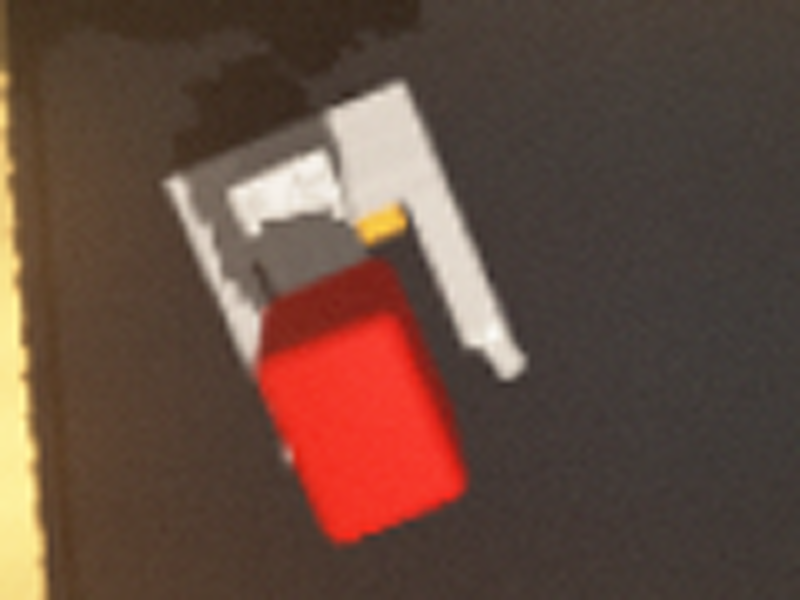

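```bash
python3 -m pendant '[[-1,0,0,0,0,0,-0.194],[-1,0,0,0,0,0,-0.194],[-1,0,0,0,0,0,-0.194],[-1,0,0,0,0,0,-0.194],[-1,-0.0028,0.0084,0.04,0,0,0],[-1,0,0,0.06,0,0,0],[-1,0,0,0.06,0,0,0],[-1,0,0,0.04,0,0,0],[-1,0,0,0.02,0,0,0],[-1,0,0,0,0,0,0]]'
```

```text
time: 3.23
tcp_pos: [0.4799, 0.1558, 0.1194]
tcp_rot: [[-0.991, -0.133, -0.004], [-0.133, 0.991, -0.001], [0.004, -0.001, -1.0]]
wrist_force: [-0.5, 0.4, 0.4]
width: 0.0855
```

```bash
python3 -m pendant '[[-1,0,0,0,0,0,0],[-1,0,0,0,0,0,0]]'
```

```text
time: 3.4
tcp_pos: [0.4826, 0.1559, 0.1226]
tcp_rot: [[-0.991, -0.132, 0.002], [-0.132, 0.991, 0.001], [-0.002, 0.0, -1.0]]
wrist_force: [-0.2, -1.2, 0.4]
width: 0.0857
```

```bash
for k in 1 2; do python3 -m pendant '[[-1,0,0,0,0,0,0],[-1,0,0,0,0,0,0]]'; done; python3 -c "
from station import ctrl
o=ctrl.get_obs();print(o['tcp_pos'],o['tcp_rot'],o['qd'])"
```

```text
time: 3.57
tcp_pos: [0.4827, 0.1554, 0.1225]
tcp_rot: [[-0.991, -0.131, 0.002], [-0.131, 0.991, 0.001], [-0.002, 0.0, -1.0]]
wrist_force: [0.5, -0.3, 0.3]
width: 0.0853
time: 3.73
tcp_pos: [0.4822, 0.1551, 0.1219]
tcp_rot: [[-0.991, -0.131, 0.001], [-0.131, 0.991, 0.0], [-0.001, 0.0, -1.0]]
wrist_force: [-0.0, 0.1, -0.3]
width: 0.0851
[0.48221095 0.15513711 0.12185104] [[-9.91430444e-01 -1.30632346e-01  9.29922878e-04]
 [-1.30632118e-01  9.91430864e-01  3.02607303e-04]
 [-9.61484545e-04  1.78536298e-04 -9.99999522e-01]] [-0.00100019  0.00477772  0.00233956  0.0017967  -0.00275791 -0.0006548 ]
```

```bash
python3 -m pendant '[[-1,-0.005,-0.0108,0,0,0,0],[-1,0,0,0.03,0,0,0],[-1,0,0,0.04,0,0,0],[-1,0,0,0.03,0,0,0],[-1,0,0,0.02,0,0,0],[-1,0,0,0,0,0,0],[-1,0,0,0,0,0,0],[-1,0,0,0,0,0,0],[-1,0,0,0,0,0,0]]'
python3 - <<'E'
from h import *
print(ctrl.get_obs()["tcp_pos"])
i=ctrl.camera_info("wrist"); p,d=ctrl.capture("wrist"); cv2.imwrite("pics/w2.png",p[:,:,::-1]); np.savez("pics/w2.npz",p=p,d=d,**i)
comps(p,cloud("wrist",d,i))
E
```

```text
time: 4.48
tcp_pos: [0.4858, 0.1503, 0.0621]
tcp_rot: [[-0.991, -0.131, 0.001], [-0.131, 0.991, 0.0], [-0.001, 0.0, -1.0]]
wrist_force: [0.1, -0.2, 0.8]
width: 0.0858
[0.48579793 0.15026541 0.06214874]
red [291, 231, 54, 94, 4608] zt 0.0994 mean [0.4824 0.1498 0.0986] rect [484.5 150. ] [30.3 21.8] 8.4
orange [0, 220, 24, 52, 416] zt 0.0821 mean [ 0.5288 -0.0878  0.0812] rect [529.5 -88.3] [ 4. 17.] 71.0
```

View pics/w2.png

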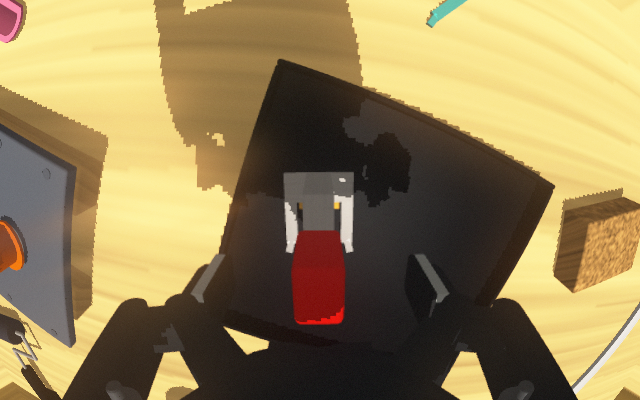

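The grip block, at (319,275), is centred between the pads and aligned with them. Closing.

```bash
python3 -m pendant '[[1,0,0,0,0,0,0],[1,0,0,0,0,0,0],[1,0,0,0,0,0,0],[1,0,0,0,0,0,0],[1,0,0,0,0,0,0],[1,0,0,0,0,0,0],[1,0,0,0,0,0,0],[1,0,0,0,0,0,0]]' 100
```

```text
time: 5.2
tcp_pos: [0.4853, 0.1501, 0.0615]
tcp_rot: [[-0.991, -0.131, 0.0], [-0.131, 0.991, 0.0], [-0.0, 0.0, -1.0]]
wrist_force: [0.4, -0.5, 4.6]
width: 0.0208
```

```bash
python3 -m pendant '[[1,0,0,0,0,0,0],[1,0,0,0,0,0,0]]'; python3 -c "
from station import ctrl
o=ctrl.get_obs();print(o['tcp_pos'],o['tcp_rot'],o['wrist_force'])"
```

```text
time: 5.37
tcp_pos: [0.4853, 0.1501, 0.0615]
tcp_rot: [[-0.991, -0.131, 0.0], [-0.131, 0.991, 0.0], [-0.0, 0.0, -1.0]]
wrist_force: [0.8, -1.2, 5.5]
width: 0.021
[0.48527765 0.15011643 0.0614931 ] [[-9.91401586e-01 -1.30853993e-01  3.58882215e-04]
 [-1.30853980e-01  9.91401650e-01  5.97448740e-05]
 [-3.63614276e-04  1.22699968e-05 -9.99999934e-01]] [ 0.76782622 -1.17128517  5.48082576]
```

```bash
python3 -m pendant '[[1,0,0,-0.01,0,0,0],[1,0,0,-0.03,0,0,0],[1,0,0,-0.05,0,0,0],[1,0,0,-0.05,0,0,0],[1,0,0,-0.04,0,0,0],[1,0,0,-0.02,0,0,0],[1,0.0107,-0.0254,0,0,0,0],[1,0.0107,-0.0508,0,0,0,0],[1,0.0107,-0.0508,0,0,0,0],[1,0.0107,-0.0508,0,0,0,0],[1,0.0107,-0.0508,0,0,0,0],[1,0.0107,-0.0508,0,0,0,0],[1,0.0107,-0.0508,0,0,0,0],[1,0.0107,-0.0508,0,0,0,0],[1,0.0107,-0.0508,0,0,0,0],[1,0.0107,-0.0508,0,0,0,0],[1,0,-0.0254,0,0,0,0],[1,0,0,0,0,0,0],[1,0,0,0,0,0,0],[1,0,0,0,0,0,0]]'
python3 - <<'E'
from h import *
o=ctrl.get_obs(); print(o["tcp_pos"],o["tcp_rot"],o["wrist_force"],o["torque"])
i=ctrl.camera_info("wrist"); p,d=ctrl.capture("wrist"); cv2.imwrite("pics/w3.png",p[:,:,::-1]); np.savez("pics/w3.npz",p=p,d=d,**i)
comps(p,cloud("wrist",d,i))
E
```

```text
time: 7.03
tcp_pos: [0.4643, -0.1083, 0.1605]
tcp_rot: [[-0.991, -0.13, -0.002], [-0.13, 0.991, 0.001], [0.002, 0.001, -1.0]]
wrist_force: [-0.5, 0.2, -1.0]
width: 0.021
[ 0.46433452 -0.108348    0.1604526 ] [[-9.91465137e-01 -1.30360696e-01 -1.72360562e-03]
 [-1.30361980e-01  9.91466250e-01  6.54905572e-04]
 [ 1.62352286e-03  8.74008685e-04 -9.99998300e-01]] [-0.49625749  0.24841689 -0.96578802] [ 0.02051229 -0.02508888  0.04672504]
red [293, 233, 54, 93, 4478] zt 0.1984 mean [ 0.4615 -0.1083  0.1976] rect [ 463.8 -108.1] [30.2 21.6] 6.7
blue [182, 199, 44, 49, 803] zt 0.0877 mean [ 0.4984 -0.2024  0.0871] rect [ 499.4 -202.2] [15.3 28.2] 39.1
```

View pics/w3.png

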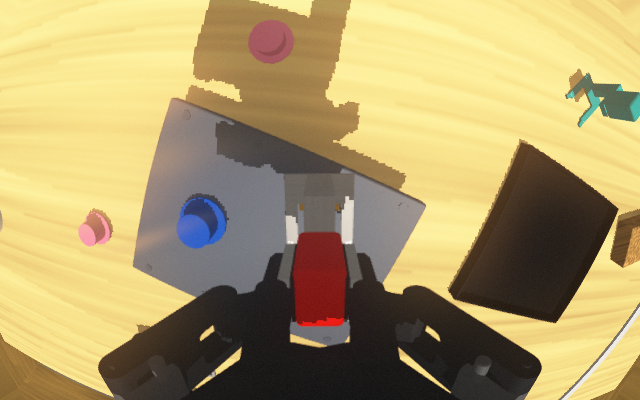

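```bash
cat >> h.py <<'E'
from scipy.optimize import minimize
def disc(c,z,r):
    a=np.linspace(0,2*np.pi,40,endpoint=False); return np.c_[c[0]+r*np.cos(a),c[1]+r*np.sin(a),np.full(40,z)]
def capmask(n,c,zb,info,S=8):
    M=np.zeros((400*1,640*1),np.uint8)
    return [np.vstack([disc(c,zb+.005,.022),disc(c,zb+.008,.022)]),np.vstack([disc(c,zb+.008,.015),disc(c,zb+.03,.015)])]
def blockhull(c,yaw,z0,z1):
    R=np.array([[np.cos(yaw),-np.sin(yaw)],[np.sin(yaw),np.cos(yaw)]])
    q=np.array([[.015,.011],[.015,-.011],[-.015,-.011],[-.015,.011]])@R.T+np.array(c)[:2]
    return [np.vstack([np.c_[q,np.full(4,z0)],np.c_[q,np.full(4,z1)]])]
def raster(n,hulls,info,win,S=8):
    x0,y0,x1,y1=win; M=np.zeros(((y1-y0)*S,(x1-x0)*S),np.uint8)
    for h in hulls:
        uv=(proj(n,h,info)-[x0-.5,y0-.5])*S
        cv2.fillConvexPoly(M,cv2.convexHull(uv.astype(np.float32)).astype(np.int32),1)
    return cv2.resize(M.astype(np.float32),(x1-x0,y1-y0),interpolation=cv2.INTER_AREA)
def fit(n,soft,fn,c0,win,info):
    x0,y0,x1,y1=win; T=soft[y0:y1,x0:x1]
    f=lambda c:((raster(n,fn(c),info,win)-T)**2).sum()
    r=minimize(f,c0,method="Nelder-Mead",options=dict(initial_simplex=[c0,[c0[0]+.006,c0[1]],[c0[0],c0[1]+.006]],xatol=1e-4,fatol=1e-3))
    return r.x,r.fun,T.sum()
E
python3 - <<'E'
from h import *
o=ctrl.get_obs(); tz=o["tcp_pos"][2]; print(o["tcp_pos"])
for n in ["top","scene"]:
    i=ctrl.camera_info(n); p,d=ctrl.capture(n); cv2.imwrite(f"pics/{n}3.png",p[:,:,::-1])
    h=hsv(p);H,S,V=[h[...,k].astype(int) for k in range(3)]
    org=((H>=3)&(H<=15)&(S>190)&(V>60)).astype(float); red=(((H<3)|(H>174))&(S>150)&(V>50)).astype(float); blu=((H>105)&(H<125)&(S>160)&(V>50)).astype(float)
    for nm,m,fn,c0 in [("orange",org,lambda c:capmask(n,c,.057,i),[.525,-.1015]),("blue",blu,lambda c:capmask(n,c,.057,i),[.494,-.207])]:
        u=proj(n,[*c0,.07],i)[0].astype(int); w=[u[0]-20,u[1]-20,u[0]+20,u[1]+20]
        print(n,nm,fit(n,m,fn,c0,w,i), raster(n,fn(c0),i,w).sum())
    if n=="top" or 1:
        c0=[o["tcp_pos"][0],o["tcp_pos"][1]]; fn=lambda c:blockhull(c,.131,tz-.0045,tz+.0375)
        u=proj(n,[*c0,tz+.02],i)[0].astype(int); print("red at",u)
    print(red.sum())
a=cv2.imread("pics/top3.png");b=cv2.imread("pics/scene3.png")
cv2.imwrite("pics/c3.png",np.hstack([cv2.resize(a[160:280,330:450],(400,400),interpolation=2),cv2.resize(b[90:210,250:370],(400,400),interpolation=2)]))
E
```

```text
[ 0.4645667  -0.10809938  0.16064652]
top orange (array([ 0.52618886, -0.09753281]), np.float64(151.4990234375), np.float64(99.0)) 261.14062
top blue (array([ 0.49988959, -0.20673596]), np.float64(254.617431640625), np.float64(0.0)) 266.46875
red at [387 239]
0.0
scene orange (array([ 0.52495762, -0.09958739]), np.float64(9.43408203125), np.float64(166.0)) 180.25
scene blue (array([ 0.49376329, -0.20532205]), np.float64(8.852294921875), np.float64(144.0)) 158.67188
red at [319 129]
80.0
```

View pics/c3.png

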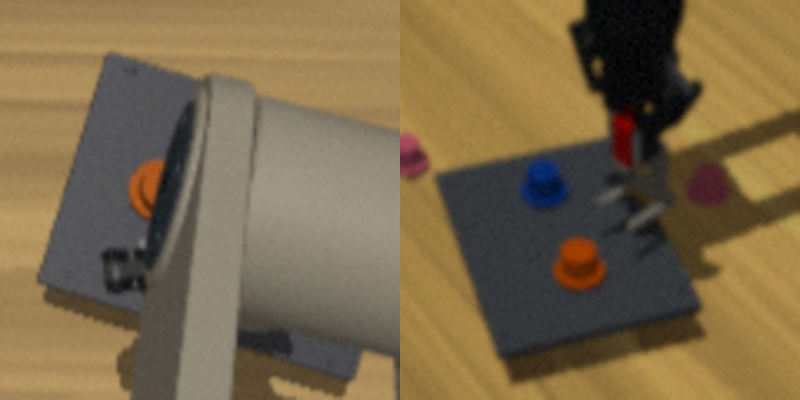

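The top camera is blocked by the arm. The scene camera sees the fork, the red grip and the orange cap. I'll fit the cap in the earlier top and wrist images too, and the grip in the scene image to get that camera's bias.

```bash
python3 - <<'E'
from h import *
def m3(p):
    h=hsv(p);H,S,V=[h[...,k].astype(int) for k in range(3)]
    return ((H>=3)&(H<=15)&(S>190)&(V>60)).astype(float),((H>105)&(H<125)&(S>160)&(V>50)).astype(float),(((H<3)|(H>174))&(S>150)&(V>40)).astype(float)
p=cv2.imread("pics/top0.png")[:,:,::-1].copy(); 
f=np.load("pics/w1.npz")
for n,p,i in [("top",p,ctrl.camera_info("top")),("wrist",f["p"],{k:f[k] for k in ["fx","fy","cx","cy","extrinsics"]}),("scene",cv2.imread("pics/scene0.png")[:,:,::-1].copy(),ctrl.camera_info("scene"))]:
    org,blu,red=m3(p)
    for nm,m,fn,c0 in [("orange",org,lambda c:capmask(n,c,.057,i),[.525,-.1015]),("blue",blu,lambda c:capmask(n,c,.057,i),[.494,-.207]),("red",red,lambda c:blockhull(c,.131,.057,.099),[.4853,.1502])]:
        u=proj(n,[*c0,.07],i)[0].astype(int); k=32 if n=="wrist" else 18; w=[u[0]-k,u[1]-k,u[0]+k,u[1]+k]
        r=fit(n,m,fn,c0,w,i); print(n,nm,r[0].round(4),round(r[1],1),r[2])
n="scene";i=ctrl.camera_info(n);p=cv2.imread("pics/scene3.png")[:,:,::-1].copy();red=m3(p)[2]
r=fit(n,red,lambda c:blockhull(c,.131,.156,.198),[.4645,-.1083],[300,110,340,150],i);print("scene red now",r)
E
```

```text
top orange [ 0.5243 -0.1027] 32.8 218.0
top blue [ 0.4948 -0.2083] 24.2 232.0
top red [0.4864 0.1492] 15.4 137.0
wrist orange [ 0.5251 -0.1019] 168.9 664.0
wrist blue [ 0.4956 -0.2105] 599.1 15.0
wrist red [0.4847 0.1506] 247.3 731.0
scene orange [ 0.5246 -0.1   ] 8.7 167.0
scene blue [ 0.4937 -0.2054] 9.2 144.0
scene red [0.4849 0.151 ] 60.5 162.0
scene red now (array([ 0.467875, -0.10755 ]), np.float64(138.80029296875), np.float64(77.0))
```

```bash
python3 -m pendant '[[1,0,-0.0026,0.015,0,0,0],[1,0,0,0.025,0,0,0],[1,0,0,0.025,0,0,0],[1,0,0,0.015,0,0,0],[1,0,0,0.004,0,0,0],[1,0,0,0,0,0,0],[1,0,0,0,0,0,0],[1,0,0,0,0,0,0]]'; python3 -c "
from station import ctrl
o=ctrl.get_obs();print(o['tcp_pos'],o['tcp_rot'],o['wrist_force'],o['torque'])"
```

```text
time: 7.85
tcp_pos: [0.4659, -0.1101, 0.1198]
tcp_rot: [[-0.991, -0.131, 0.001], [-0.131, 0.991, -0.0], [-0.001, -0.0, -1.0]]
wrist_force: [0.1, 0.2, -1.8]
width: 0.0208
[ 0.4658986  -0.1100691   0.11976607] [[-9.91387488e-01 -1.30958467e-01  8.53964621e-04]
 [-1.30958699e-01  9.91387800e-01 -2.21248053e-04]
 [-8.17635801e-04 -3.31176648e-04 -9.99999611e-01]] [ 0.06624619  0.20920156 -1.76773433] [-0.00741051 -0.02824258  0.00514647]
```

```bash
python3 -m pendant '[[1,0,0,0.003,0,0,0],[1,0,0,0.003,0,0,0],[1,0,0,0,0,0,0],[1,0,0,0,0,0,0]]';python3 -m pendant '[[1,0,0,0.001,0,0,0],[1,0,0,0,0,0,0],[1,0,0,0,0,0,0]]';python3 -m pendant '[[1,0,0,0.001,0,0,0],[1,0,0,0,0,0,0],[1,0,0,0,0,0,0]]'
```

```text
time: 8.18
tcp_pos: [0.4654, -0.11, 0.1163]
tcp_rot: [[-0.991, -0.131, 0.0], [-0.131, 0.991, -0.0], [-0.0, -0.0, -1.0]]
wrist_force: [0.5, 0.1, -2.2]
width: 0.0209
time: 8.43
tcp_pos: [0.4654, -0.11, 0.1158]
tcp_rot: [[-0.991, -0.131, -0.0], [-0.131, 0.991, 0.0], [0.0, 0.0, -1.0]]
wrist_force: [0.4, 0.4, -0.6]
width: 0.021
time: 8.68
tcp_pos: [0.4654, -0.11, 0.1152]
tcp_rot: [[-0.991, -0.131, -0.0], [-0.131, 0.991, 0.0], [0.0, 0.0, -1.0]]
wrist_force: [0.1, 0.2, -1.3]
width: 0.0209
```

```bash
python3 -m pendant '[[1,0,0,0.0006,0,0,0],[1,0,0,0,0,0,0],[1,0,0,0,0,0,0]]';python3 -m pendant '[[1,0,0,0.0006,0,0,0],[1,0,0,0,0,0,0],[1,0,0,0,0,0,0]]'
```

```text
time: 8.93
tcp_pos: [0.4654, -0.11, 0.115]
tcp_rot: [[-0.991, -0.131, -0.0], [-0.131, 0.991, -0.0], [0.0, -0.0, -1.0]]
wrist_force: [0.3, -0.6, -2.4]
width: 0.0211
time: 9.18
tcp_pos: [0.4655, -0.11, 0.1147]
tcp_rot: [[-0.991, -0.131, -0.0], [-0.131, 0.991, -0.0], [0.0, -0.0, -1.0]]
wrist_force: [0.4, -0.2, -2.4]
width: 0.0213
```

```bash
for k in 1; do python3 -m pendant '[[1,0,0,0.0006,0,0,0],[1,0,0,0,0,0,0],[1,0,0,0,0,0,0]]';done; python3 -m pendant '[[1,0,0,0.0006,0,0,0],[1,0,0,0,0,0,0],[1,0,0,0,0,0,0]]'
```

```text
time: 9.43
tcp_pos: [0.4655, -0.11, 0.1145]
tcp_rot: [[-0.991, -0.131, 0.0], [-0.131, 0.991, -0.0], [-0.0, -0.0, -1.0]]
wrist_force: [-0.8, 0.1, -0.2]
width: 0.0209
time: 9.68
tcp_pos: [0.4655, -0.1101, 0.1142]
tcp_rot: [[-0.991, -0.131, 0.0], [-0.131, 0.991, -0.0], [-0.0, -0.0, -1.0]]
wrist_force: [-0.4, 0.2, 1.9]
width: 0.0207
```

```bash
python3 -m pendant '[[1,0,0.001,-0.0022,0,0,0],[1,-0.008,0,0,0,0,0],[1,-0.01,0,0,0,0,0],[1,-0.008,0,0,0,0,0],[1,0,0,0,0,0,0],[1,0,0,0,0,0,0]]'
python3 - <<'E'
from h import *
o=ctrl.get_obs(); print(o["tcp_pos"],o["wrist_force"])
p,d=ctrl.capture("scene"); cv2.imwrite("pics/s4f.png",p[:,:,::-1])
c=cv2.resize(p[125:215,265:355],(600,600),interpolation=2); cv2.imwrite("pics/s4.png",cv2.convertScaleAbs(c[:,:,::-1],alpha=1.5))
E
```

```text
time: 10.18
tcp_pos: [0.4786, -0.1077, 0.115]
tcp_rot: [[-0.991, -0.131, -0.0], [-0.131, 0.991, 0.0], [0.0, 0.0, -1.0]]
wrist_force: [-0.7, -0.5, -2.0]
width: 0.0208
[ 0.47855126 -0.10774384  0.11504872] [-0.65762833 -0.51668287 -1.95402845]
```

View pics/s4.png

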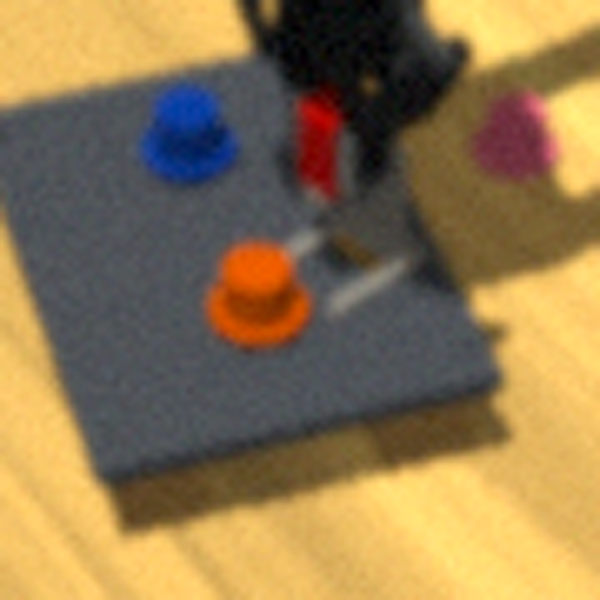

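The fork tips, at about crop (330,305) and (290,245), straddle the orange cap at (258,300). I'll overlay the model to check the sideways fit.

```bash
python3 - <<'E'
from h import *
o=ctrl.get_obs(); T=o["tcp_pos"]; R=o["tcp_rot"]; f=-R[:,0]; l=R[:,1]
p=cv2.imread("pics/s4f.png"); i=ctrl.camera_info("scene")
h=hsv(p[:,:,::-1].copy());H,S,V=[h[...,k].astype(int) for k in range(3)]
org=((H>=3)&(H<=15)&(S>190)&(V>60)).astype(float)
r=fit("scene",org,lambda c:capmask("scene",c,.057,i),[.525,-.1015],[285,150,325,190],i);print(r)
S=8;x0,y0=280,140
c=cv2.convertScaleAbs(cv2.resize(p[y0:y0+75,x0:x0+75],(600,600),interpolation=2),alpha=1.5)
O=np.array([T[0],T[1],.0575+.0035])
def line(pts,col):
    uv=((proj("scene",pts,i)-[x0-.5,y0-.5])*S).astype(np.int32); cv2.polylines(c,[uv],False,col,1)
for s in (1,-1):
    for w in (.015,.023): line(np.array([O+s*w*l-.033*f,O+s*w*l+.024*f]),(0,255,0))
line(np.array([O-.02*f,O+.08*f]),(255,255,0))
line(disc(r[0],.062,.022),(255,0,255))
line(disc(r[0],.087,.015),(255,0,255))
rel=np.array([r[0][0]-T[0],r[0][1]-T[1]]); print("fwd",rel@f[:2],"lat",rel@l[:2])
cv2.imwrite("pics/s4o.png",c)
E
```

```text
(array([ 0.52445485, -0.09975653]), np.float64(10.981689453125), np.float64(166.0))
fwd 0.04683769890549409 lat 0.001872806893772944
```

View pics/s4o.png

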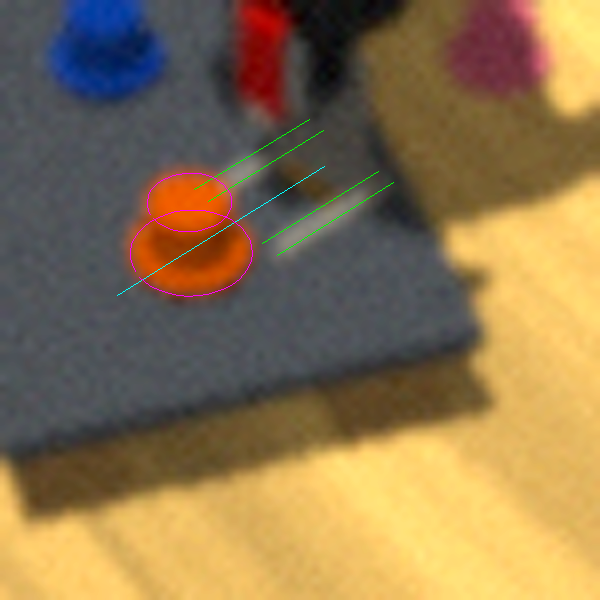

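Observed tine midline passes through the cap centre to within about 1 mm. Sliding in.

```bash
python3 -m pendant '[[1,-0.006,0,-0.0006,0,0,0],[1,-0.01,0,0,0,0,0],[1,-0.01,0,0,0,0,0],[1,-0.008,0,0,0,0,0],[1,-0.004,0,0,0,0,0],[1,0,0,0,0,0,0],[1,0,0,0,0,0,0]]';python3 -m pendant '[[1,-0.008,0,0,0,0,0],[1,-0.008,0,0,0,0,0],[1,-0.004,0,0,0,0,0],[1,0,0,0,0,0,0],[1,0,0,0,0,0,0]]'
```

```text
time: 10.82
tcp_pos: [0.4971, -0.1053, 0.1154]
tcp_rot: [[-0.991, -0.131, -0.0], [-0.131, 0.991, 0.0], [0.0, 0.0, -1.0]]
wrist_force: [-0.4, -0.1, -2.3]
width: 0.0209
time: 11.23
tcp_pos: [0.5071, -0.104, 0.1155]
tcp_rot: [[-0.991, -0.131, -0.0], [-0.131, 0.991, 0.0], [0.0, 0.0, -1.0]]
wrist_force: [-0.1, 0.7, -0.7]
width: 0.0209
```

```bash
python3 -m pendant '[[1,-0.004,0,0.0003,0,0,0],[1,-0.004,0,0,0,0,0],[1,-0.002,0,0,0,0,0],[1,0,0,0,0,0,0]]';for k in 1 2; do python3 -m pendant '[[1,-0.002,0,0,0,0,0],[1,0,0,0,0,0,0]]' | grep -v rot; done
```

```text
time: 11.57
tcp_pos: [0.5123, -0.1034, 0.1154]
tcp_rot: [[-0.991, -0.131, 0.0], [-0.131, 0.991, -0.0], [-0.0, -0.0, -1.0]]
wrist_force: [-0.1, -0.2, -2.7]
width: 0.0211
time: 11.73
tcp_pos: [0.5131, -0.1032, 0.1153]
wrist_force: [0.0, -0.2, -1.0]
width: 0.0208
time: 11.9
tcp_pos: [0.5141, -0.1031, 0.1154]
wrist_force: [-0.2, -1.5, -0.7]
width: 0.0208
```

```bash
for k in 1 2; do python3 -m pendant '[[1,-0.002,0,0,0,0,0],[1,0,0,0,0,0,0]]' | grep -v rot; done
```

```text
time: 12.07
tcp_pos: [0.5151, -0.103, 0.1154]
wrist_force: [-0.9, -0.0, -1.9]
width: 0.0206
time: 12.23
tcp_pos: [0.5161, -0.1028, 0.1154]
wrist_force: [0.1, 0.9, -1.3]
width: 0.0209
```

```bash
for k in 1 ; do python3 -m pendant '[[1,-0.002,0,0,0,0,0],[1,0,0,0,0,0,0]]' | grep -v rot; done
```

```text
time: 12.4
tcp_pos: [0.5171, -0.1027, 0.1154]
wrist_force: [0.4, -0.2, -1.3]
width: 0.0208
```

```bash
for k in 1 ; do python3 -m pendant '[[1,-0.002,0,0,0,0,0],[1,0,0,0,0,0,0]]' | grep -v rot; done
```

```text
time: 12.57
tcp_pos: [0.5181, -0.1026, 0.1154]
wrist_force: [0.2, 0.1, -1.0]
width: 0.021
```

```bash
python3 -m pendant '[[1,-0.002,0,0,0,0,0],[1,0,0,0,0,0,0]]' | grep -v rot
```

```text
time: 12.73
tcp_pos: [0.5191, -0.1025, 0.1154]
wrist_force: [-0.1, -0.6, -1.2]
width: 0.0211
```

```bash
python3 -m pendant '[[1,-0.002,0,0,0,0,0],[1,0,0,0,0,0,0]]' | grep -v rot
```

```text
time: 12.9
tcp_pos: [0.52, -0.1023, 0.1153]
wrist_force: [1.3, -0.3, -1.2]
width: 0.0212
```

```bash
python3 -m pendant '[[1,-0.001,0,0,0,0,0],[1,0,0,0,0,0,0]]' | grep -v rot
```

```text
time: 13.07
tcp_pos: [0.5205, -0.1023, 0.1153]
wrist_force: [0.6, -0.0, -1.4]
width: 0.0208
```

```bash
python3 -m pendant '[[1,-0.002,0,0,0,0,0],[1,0,0,0,0,0,0]]' | grep -v rot
```

```text
time: 13.23
tcp_pos: [0.5213, -0.1021, 0.1153]
wrist_force: [-1.1, 0.7, -2.0]
width: 0.021
```

```bash
python3 -m pendant '[[1,-0.001,0,0,0,0,0],[1,0,0,0,0,0,0]]' | grep -v rot
```

```text
time: 13.4
tcp_pos: [0.5216, -0.1021, 0.1152]
wrist_force: [-0.9, -0.5, -1.1]
width: 0.021
```

```bash
python3 -m pendant '[[1,-0.001,0,0,0,0,0],[1,0,0,0,0,0,0]]' | grep -v rot
```

```text
time: 13.57
tcp_pos: [0.5219, -0.102, 0.1152]
wrist_force: [-1.6, -0.8, -0.7]
width: 0.0212
```

```bash
python3 -m pendant '[[1,-0.001,0,0,0,0,0],[1,0,0,0,0,0,0]]' | grep -v rot
```

```text
time: 13.73
tcp_pos: [0.5222, -0.1019, 0.1151]
wrist_force: [-2.5, -1.1, -1.9]
width: 0.0212
```

```bash
python3 -m pendant '[[1,-0.001,0,0,0,0,0],[1,0,0,0,0,0,0]]' | grep -v rot
```

```text
time: 13.9
tcp_pos: [0.5225, -0.1019, 0.1151]
wrist_force: [-4.6, -0.9, -0.1]
width: 0.0211
```

```bash
python3 -m pendant '[[1,-0.001,0,0,0,0,0],[1,0,0,0,0,0,0]]' | grep -v rot
```

```text
time: 14.07
tcp_pos: [0.5227, -0.1018, 0.115]
wrist_force: [-6.6, -2.4, 0.0]
width: 0.021
```

```bash
python3 -m pendant '[[1,0,0,-0.0003,0,0,0],[1,0,0,0,0,0,0],[1,0,0,0,0,0,0],[1,0,0,0,0,0,0],[1,0,0,0,0,0,0]]' | grep -v width;python3 -m pendant '[[1,0,0,0,0,0,0],[1,0,0,0,0,0,0],[1,0,0,0,0,0,0],[1,0,0,0,0,0,0]]' | grep -v width; python3 -m pendant '[[1,0,0,0,0,0,0],[1,0,0,0,0,0,0],[1,0,0,0,0,0,0],[1,0,0,0,0,0,0],[1,0,0,0,0,0,0],[1,0,0,0,0,0,0]]'
```

```text
time: 14.48
tcp_pos: [0.5226, -0.1018, 0.1151]
tcp_rot: [[-0.991, -0.131, -0.003], [-0.131, 0.991, 0.0], [0.003, 0.0, -1.0]]
wrist_force: [-6.0, -1.1, -0.5]
time: 14.82
tcp_pos: [0.5226, -0.1018, 0.1151]
tcp_rot: [[-0.991, -0.131, -0.003], [-0.131, 0.991, 0.0], [0.003, 0.0, -1.0]]
wrist_force: [-5.2, -1.9, -1.2]
time: 15.32
tcp_pos: [0.5226, -0.1018, 0.1151]
tcp_rot: [[-0.991, -0.131, -0.003], [-0.131, 0.991, 0.0], [0.003, 0.0, -1.0]]
wrist_force: [-6.2, -0.7, -1.0]
width: 0.0211
```

```bash
python3 -m pendant '[[1,0.0008,0,-0.0006,0,0,0],[1,0.0006,0,-0.0008,0,0,0],[1,0,0,-0.001,0,0,0],[1,0,0,0,0,0,0]]';python3 -m pendant '[[1,0,0,-0.001,0,0,0],[1,0,0,-0.001,0,0,0],[1,0,0,0,0,0,0]]'
```

```text
time: 15.65
tcp_pos: [0.5224, -0.1018, 0.1163]
tcp_rot: [[-0.991, -0.131, -0.002], [-0.131, 0.991, 0.0], [0.002, 0.001, -1.0]]
wrist_force: [-4.5, 0.4, -4.3]
width: 0.021
time: 15.9
tcp_pos: [0.5224, -0.1016, 0.1171]
tcp_rot: [[-0.991, -0.131, -0.002], [-0.131, 0.991, 0.001], [0.002, 0.001, -1.0]]
wrist_force: [-5.4, 0.9, -8.4]
width: 0.0211
```

```bash
python3 -m pendant '[[1,0,0,-0.001,0,0,0],[1,0,0,-0.001,0,0,0],[1,0,0,0,0,0,0]]'|grep -v width
```

```text
time: 16.15
tcp_pos: [0.5225, -0.1019, 0.1183]
tcp_rot: [[-0.991, -0.131, -0.001], [-0.131, 0.991, 0.0], [0.001, 0.0, -1.0]]
wrist_force: [-6.0, -1.1, -9.4]
```

```bash
python3 -m pendant '[[1,0,0,-0.001,0,0,0],[1,0,0,-0.001,0,0,0],[1,0,0,0,0,0,0]]'|grep -v width
```

```text
time: 16.4
tcp_pos: [0.5226, -0.1019, 0.1195]
tcp_rot: [[-0.991, -0.131, -0.001], [-0.131, 0.991, 0.0], [0.001, 0.0, -1.0]]
wrist_force: [-6.9, -0.8, -7.9]
```

```bash
python3 -m pendant '[[1,0,0,-0.001,0,0,0],[1,0,0,-0.001,0,0,0],[1,0,0,0,0,0,0]]'|grep -v width
```

```text
time: 16.65
tcp_pos: [0.5226, -0.1018, 0.1207]
tcp_rot: [[-0.991, -0.131, -0.001], [-0.131, 0.991, 0.0], [0.001, 0.0, -1.0]]
wrist_force: [-7.2, -0.1, -5.2]
```

```bash
python3 -m pendant '[[1,0.001,0,-0.001,0,0,0],[1,0.001,0,-0.001,0,0,0],[1,0,0,0,0,0,0]]'|grep -v width
```

```text
time: 16.9
tcp_pos: [0.5224, -0.102, 0.1221]
tcp_rot: [[-0.991, -0.131, 0.001], [-0.131, 0.991, 0.0], [-0.001, -0.0, -1.0]]
wrist_force: [-5.9, 0.2, -3.3]
```

```bash
python3 -m pendant '[[1,0,0,-0.002,0,0,0],[1,0,0,-0.002,0,0,0],[1,0,0,0,0,0,0]]'|grep -v width
```

```text
time: 17.15
tcp_pos: [0.5225, -0.102, 0.1242]
tcp_rot: [[-0.991, -0.131, 0.001], [-0.131, 0.991, -0.0], [-0.001, -0.0, -1.0]]
wrist_force: [-6.1, 1.3, -1.5]
```

```bash
python3 - <<'E'
from h import *
p,d=ctrl.capture("scene"); 
c=cv2.resize(p[125:200,265:340],(600,600),interpolation=2); cv2.imwrite("pics/s5.png",cv2.convertScaleAbs(c[:,:,::-1],alpha=1.5))
E
```

```text
(no output)
```

View pics/s5.png

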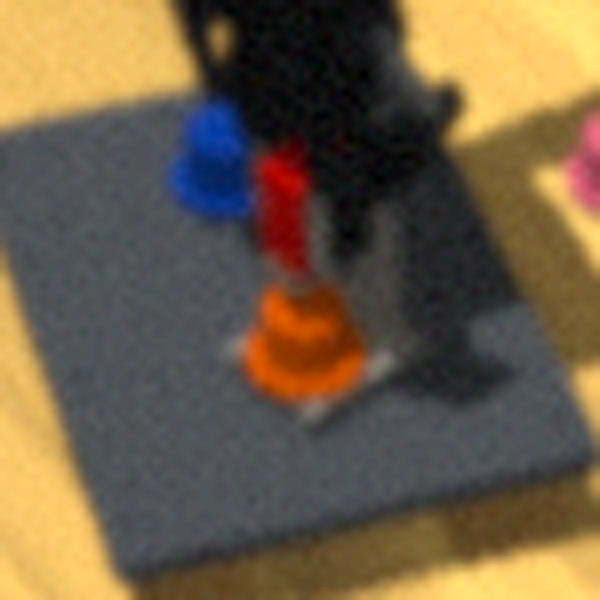

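The orange cap, at (305,345) in the crop, sits level on the fork and has been lifted. I'll ease the residual side push, then keep lifting.

```bash
python3 -m pendant '[[1,0.001,0,-0.001,0,0,0],[1,0.001,0,-0.001,0,0,0],[1,0.0005,0,-0.001,0,0,0],[1,0,0,0,0,0,0]]'|grep -v width
```

```text
time: 17.53
tcp_pos: [0.5219, -0.1023, 0.1259]
tcp_rot: [[-0.991, -0.131, 0.002], [-0.131, 0.991, -0.0], [-0.002, -0.001, -1.0]]
wrist_force: [-3.3, 1.1, -2.5]
```

```bash
python3 -m pendant '[[1,0.0005,0,-0.002,0,0,0],[1,0,0,-0.002,0,0,0],[1,0,0,0,0,0,0]]'|grep -v width
```

```text
time: 17.78
tcp_pos: [0.5216, -0.1024, 0.1278]
tcp_rot: [[-0.991, -0.131, 0.002], [-0.131, 0.991, -0.0], [-0.002, -0.001, -1.0]]
wrist_force: [-0.8, 0.6, -1.5]
```

```bash
python3 -m pendant '[[1,0,0,-0.003,0,0,0],[1,0,0,-0.004,0,0,0],[1,0,0,-0.004,0,0,0],[1,0,0,-0.004,0,0,0],[1,0,0,-0.004,0,0,0],[1,0,0,-0.005,0,0,0],[1,0,0,-0.006,0,0,0],[1,0,0,-0.008,0,0,0],[1,0,0,-0.01,0,0,0],[1,0,0,-0.01,0,0,0],[1,0,0,-0.01,0,0,0],[1,0,0,-0.006,0,0,0],[1,0,0,-0.003,0,0,0],[1,0,0,0,0,0,0]]'
python3 - <<'E'
from h import *
i=ctrl.camera_info("top");E=i["extrinsics"]
uv=np.array([(225.9,177.5),(308.4,197.6),(289.8,273.8),(205.5,251.6)])
r=np.c_[(uv[:,0]-i["cx"])/i["fx"],(uv[:,1]-i["cy"])/i["fy"],np.ones(4)]@E[:3,:3].T
w=E[:3,3]+r*((.02-E[2,3])/r[:,2])[:,None]; print(w.round(3),w.mean(0), np.linalg.norm(np.diff(w,axis=0),axis=1))
print([np.degrees(np.arctan2(*(w[b]-w[a])[[1,0]])) for a,b in ((0,1),(1,2),(2,3))])
p,d=ctrl.capture("scene"); cv2.imwrite("pics/s6f.png",p[:,:,::-1])
c=cv2.resize(p[95:200,255:360],(600,600),interpolation=2); cv2.imwrite("pics/s6.png",cv2.convertScaleAbs(c[:,:,::-1],alpha=1.5))
E
```

```text
time: 18.95
tcp_pos: [0.5209, -0.1023, 0.1662]
tcp_rot: [[-0.991, -0.131, 0.001], [-0.131, 0.991, -0.0], [-0.001, -0.0, -1.0]]
wrist_force: [-0.8, 0.2, -1.6]
width: 0.021
[[0.622 0.28  0.02 ]
 [0.574 0.067 0.02 ]
 [0.382 0.108 0.02 ]
 [0.432 0.32  0.02 ]] [0.50264222 0.19384156 0.02      ] [0.21781736 0.19667129 0.2177474 ]
[np.float64(-102.50360880605288), np.float64(168.01290710420653), np.float64(76.66767380000269)]
```

View pics/s6.png

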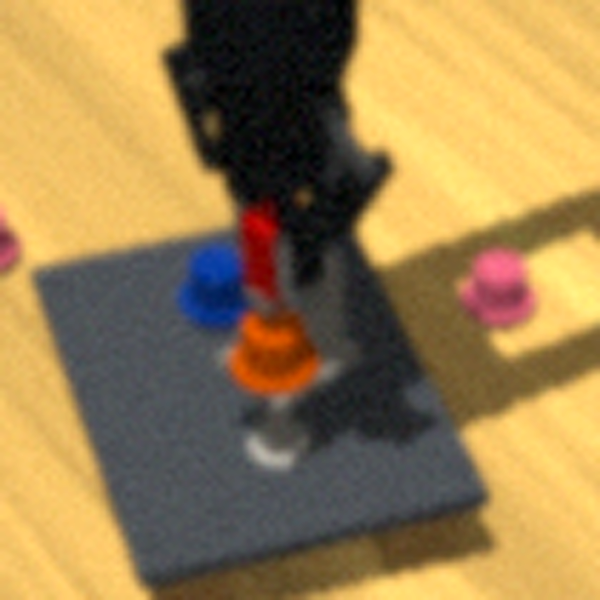

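```bash
python3 -m pendant '[[1,-0.0007,0.004,0,0,0,0],[1,-0.0018,0.01,0,0,0,0],[1,-0.0033,0.018,0,0,0,0],[1,-0.0047,0.026,0,0,0,0],[1,-0.0062,0.034,0,0,0,0],[1,-0.0065,0.036,0,0,0,0],[1,-0.0065,0.036,0,0,0,0],[1,-0.0065,0.036,0,0,0,0],[1,-0.0065,0.036,0,0,0,0],[1,-0.0065,0.036,0,0,0,0],[1,-0.0065,0.036,0,0,0,0],[1,-0.0065,0.036,0,0,0,0],[1,-0.0065,0.036,0,0,0,0],[1,-0.0065,0.036,0,0,0,0],[1,-0.0065,0.036,0,0,0,0],[1,-0.0065,0.036,0,0,0,0],[1,-0.0062,0.034,0,0,0,0],[1,-0.0047,0.026,0,0,0,0],[1,-0.0033,0.018,0,0,0,0],[1,-0.0018,0.01,0,0,0,0]]'
python3 -m pendant '[[1,-0.0007,0.004,0,0,0,0],[1,0,0,0,0,0,0],[1,0,0,0,0,0,0]]'
python3 - <<'E'
from h import *
p,d=ctrl.capture("scene"); cv2.imwrite("pics/s7f.png",p[:,:,::-1])
c=cv2.resize(p[180:310,310:440],(600,600),interpolation=2); cv2.imwrite("pics/s7.png",cv2.convertScaleAbs(c[:,:,::-1],alpha=1.5))
E
```

```text
time: 20.67
tcp_pos: [0.5344, 0.1917, 0.1656]
tcp_rot: [[-0.991, -0.132, -0.0], [-0.132, 0.991, 0.0], [0.0, 0.0, -1.0]]
wrist_force: [0.6, -0.0, -2.0]
width: 0.021
time: 20.92
tcp_pos: [0.5347, 0.1916, 0.1656]
tcp_rot: [[-0.991, -0.131, -0.0], [-0.131, 0.991, -0.0], [0.0, -0.0, -1.0]]
wrist_force: [0.7, -0.0, -1.9]
width: 0.0208
```

View pics/s7.png

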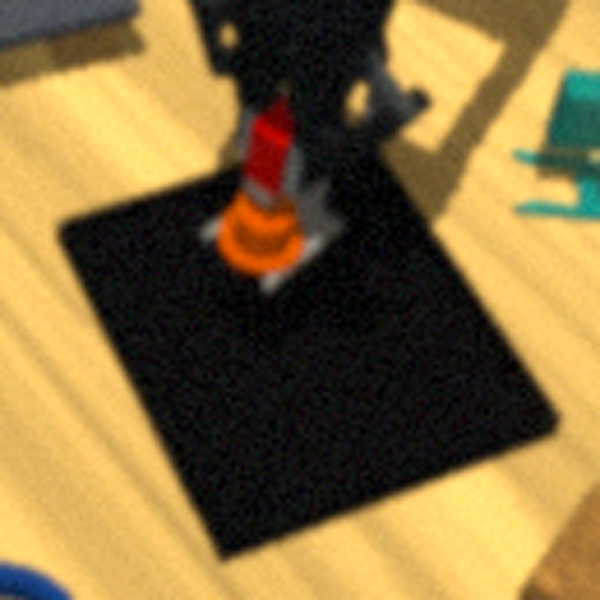

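The cap, at (262,235), rides level on the fork over the tray. Lowering.

```bash
python3 -m pendant '[[1,0,0,0.008,0,0,0],[1,0,0,0.016,0,0,0],[1,0,0,0.024,0,0,0],[1,0,0,0.03,0,0,0],[1,0,0,0.03,0,0,0],[1,0,0,0.03,0,0,0],[1,0,0,0.024,0,0,0],[1,0,0,0.016,0,0,0],[1,0,0,0.01,0,0,0],[1,0,0,0.006,0,0,0],[1,0,0,0.002,0,0,0],[1,0,0,0,0,0,0],[1,0,0,0,0,0,0],[1,0,0,0,0,0,0]]'
```

```text
time: 22.13
tcp_pos: [0.5352, 0.1923, 0.0683]
tcp_rot: [[-0.991, -0.131, 0.001], [-0.131, 0.991, 0.0], [-0.001, 0.0, -1.0]]
wrist_force: [-0.4, 0.7, -1.6]
width: 0.0209
```

```bash
python3 -m pendant '[[1,0,0,0.002,0,0,0],[1,0,0,0.002,0,0,0],[1,0,0,0.002,0,0,0],[1,0,0,0.002,0,0,0],[1,0,0,0.001,0,0,0],[1,0,0,0.001,0,0,0],[1,0,0,0,0,0,0],[1,0,0,0,0,0,0]]';python3 -m pendant '[[1,0,0,0.0006,0,0,0],[1,0,0,0,0,0,0],[1,0,0,0,0,0,0]]'
```

```text
time: 22.8
tcp_pos: [0.5347, 0.1921, 0.0626]
tcp_rot: [[-0.991, -0.131, -0.0], [-0.131, 0.991, -0.0], [0.0, -0.0, -1.0]]
wrist_force: [0.4, 0.6, -1.5]
width: 0.0207
time: 23.05
tcp_pos: [0.5348, 0.1921, 0.0624]
tcp_rot: [[-0.991, -0.131, 0.0], [-0.131, 0.991, 0.0], [-0.0, 0.0, -1.0]]
wrist_force: [0.5, -0.4, -1.0]
width: 0.0211
```

```bash
python3 -m pendant '[[1,0,0,0.0006,0,0,0],[1,0,0,0,0,0,0],[1,0.002,0,0,0,0,0],[1,0.004,0,0,0,0,0],[1,0.004,0,0,0,0,0],[1,0.004,0,0,0,0,0],[1,0,0,0,0,0,0]]'
python3 - <<'E'
from h import *
p,d=ctrl.capture("scene"); cv2.imwrite("pics/s8f.png",p[:,:,::-1])
c=cv2.resize(p[190:290,320:420],(600,600),interpolation=2); cv2.imwrite("pics/s8.png",cv2.convertScaleAbs(c[:,:,::-1],alpha=1.5))
E
```

```text
time: 23.63
tcp_pos: [0.5272, 0.1911, 0.062]
tcp_rot: [[-0.991, -0.131, -0.001], [-0.131, 0.991, -0.0], [0.001, -0.0, -1.0]]
wrist_force: [-0.6, 0.4, -1.9]
width: 0.021
```

View pics/s8.png

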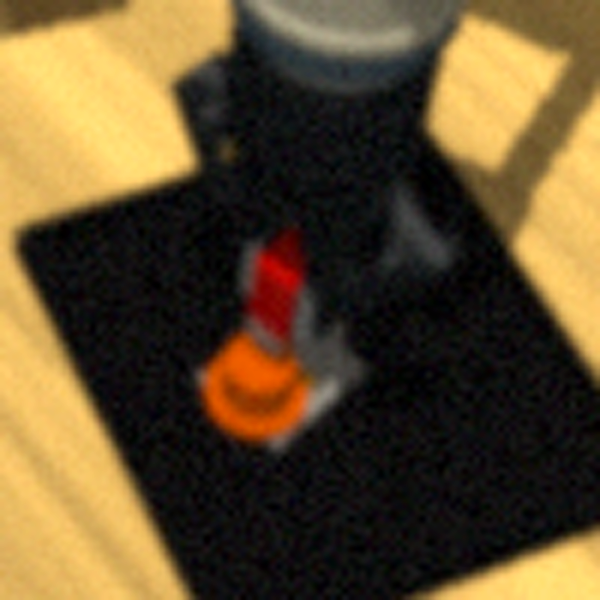

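```bash
python3 -m pendant '[[1,0.006,0,0,0,0,0],[1,0.008,0,0,0,0,0],[1,0.006,0,0,0,0,0],[1,0,0,0,0,0,0]]'
python3 - <<'E'
from h import *
i=ctrl.camera_info("scene")
def f(p):
    h=hsv(p);H,S,V=[h[...,k].astype(int) for k in range(3)]
    org=((H>=3)&(H<=15)&(S>190)&(V>60)).astype(float)
    u=proj("scene",[.5375,.1925,.015],i)[0].astype(int)
    return fit("scene",org,lambda c:capmask("scene",c,.004,i),[.5375,.1925],[u[0]-20,u[1]-20,u[0]+20,u[1]+20],i)
print(f(cv2.imread("pics/s8f.png")[:,:,::-1].copy()))
p,d=ctrl.capture("scene"); cv2.imwrite("pics/s9f.png",p[:,:,::-1]); print(f(p))
c=cv2.resize(p[190:290,320:420],(600,600),interpolation=2); cv2.imwrite("pics/s9.png",cv2.convertScaleAbs(c[:,:,::-1],alpha=1.5))
E
```

```text
time: 24.02
tcp_pos: [0.5169, 0.1897, 0.062]
tcp_rot: [[-0.991, -0.131, -0.001], [-0.131, 0.991, -0.0], [0.001, -0.0, -1.0]]
wrist_force: [1.0, -0.1, -1.9]
width: 0.0208
(array([0.54086051, 0.19371805]), np.float64(24.440185546875), np.float64(227.0))
(array([0.54007217, 0.1937634 ]), np.float64(17.80859375), np.float64(259.0))
```

View pics/s9.png

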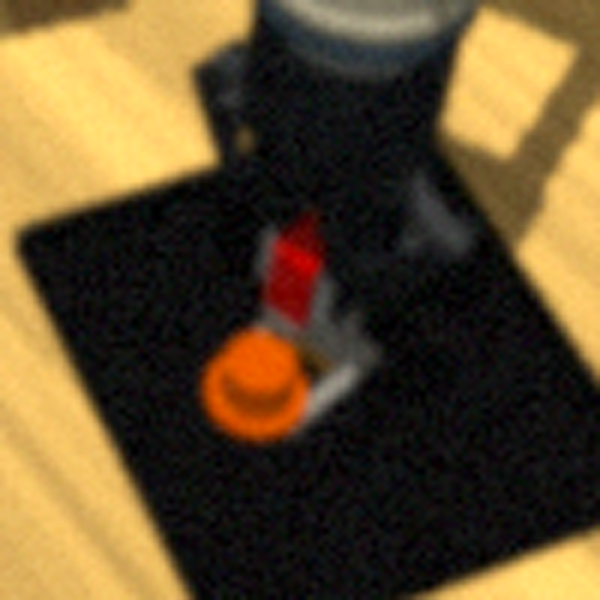

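The cap stays put at (255,385) while the fork comes back. Backing clear.

```bash
python3 -m pendant '[[1,0.008,0,0,0,0,0],[1,0.012,0,0,0,0,0],[1,0.014,0,0,0,0,0],[1,0.016,0,0,0,0,0],[1,0.016,0,0,0,0,0],[1,0.012,0,0,0,0,0],[1,0.008,0,0,0,0,0],[1,0.004,0,0,0,0,0],[1,0,0,0,0,0,0],[1,0,0,0,0,0,0]]'; python3 -m pendant '[[1,0,0,0.0008,0,0,0],[1,0,0,0,0,0,0],[1,0,0,0,0,0,0]]'
```

```text
time: 24.9
tcp_pos: [0.4736, 0.1842, 0.0622]
tcp_rot: [[-0.991, -0.131, 0.001], [-0.131, 0.991, 0.0], [-0.001, 0.0, -1.0]]
wrist_force: [0.2, 0.2, -1.5]
width: 0.021
time: 25.15
tcp_pos: [0.4735, 0.1841, 0.0616]
tcp_rot: [[-0.991, -0.131, 0.0], [-0.131, 0.991, 0.0], [-0.0, 0.0, -1.0]]
wrist_force: [0.5, 0.2, -1.3]
width: 0.0209
```

```bash
python3 -m pendant '[[1,0,0,0.0006,0,0,0],[1,0,0,0,0,0,0],[1,0,0,0,0,0,0]]'|grep -v rot; python3 -m pendant '[[1,0,0,0.0006,0,0,0],[1,0,0,0,0,0,0],[1,0,0,0,0,0,0]]'|grep -v rot
```

```text
time: 25.4
tcp_pos: [0.4735, 0.1841, 0.0615]
wrist_force: [0.4, -0.2, 0.6]
width: 0.0208
time: 25.65
tcp_pos: [0.4736, 0.184, 0.0615]
wrist_force: [-0.3, -2.0, 5.8]
width: 0.0209
```

```bash
python3 -m pendant '[[1,0,0,-0.0006,0,0,0],[1,0,0,0,0,0,0],[0.2,0,0,0,0,0,0],[0,0,0,0,0,0,0],[-0.5,0,0,0,0,0,0],[-1,0,0,0,0,0,0],[-1,0,0,0,0,0,0],[-1,0,0,0,0,0,0],[-1,0,0,0,0,0,0],[-1,0,0,0,0,0,0],[-1,0,0,0,0,0,0]]'
python3 - <<'E'
from h import *
p,d=ctrl.capture("wrist"); cv2.imwrite("pics/w10.png",p[:,:,::-1])
E
```

```text
time: 26.57
tcp_pos: [0.4733, 0.184, 0.0614]
tcp_rot: [[-0.991, -0.131, 0.0], [-0.131, 0.991, -0.0], [-0.0, -0.0, -1.0]]
wrist_force: [-0.7, 0.6, 0.1]
width: 0.0851
```

View pics/w10.png

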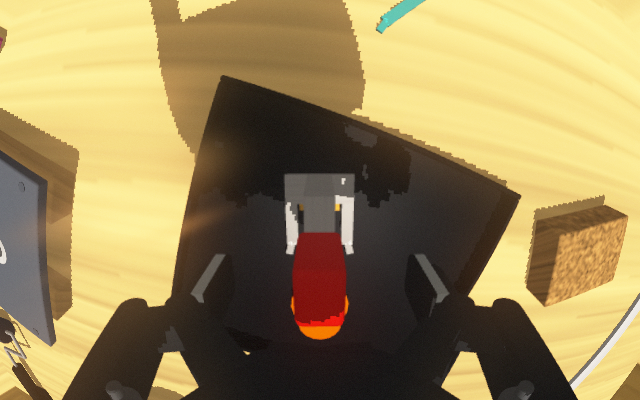

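The puller is released and standing, with the grip centred at (320,275) between the open pads. Retracting up and back toward the robot so the cameras can see.

```bash
python3 -m pendant '[[-1,0,0,-0.02,0,0,0],[-1,0,0,-0.04,0,0,0],[-1,0,0,-0.06,0,0,0],[-1,0,0,-0.07,0,0,0],[-1,0,0,-0.07,0,0,0],[-1,0,0,-0.06,0,0,0],[-1,0.03,0,-0.04,0,0,0],[-1,0.06,0,0,0,0,0],[-1,0.06,0,0,0,0,0],[-1,0.06,0,0,0,0,0],[-1,0.04,0,0,0,0,0],[-1,0,0,0,0,0,0],[-1,0,0,0,0,0,0],[-1,0,0,0,0,0,0]]'
python3 - <<'E'
from h import *
for n in ["scene","top"]:
    p,d=ctrl.capture(n); cv2.imwrite(f"pics/{n}11.png",p[:,:,::-1])
    print(n); comps(p,cloud(n,d))
E
```

```text
time: 27.78
tcp_pos: [0.3502, 0.168, 0.2422]
tcp_rot: [[-0.991, -0.131, 0.002], [-0.131, 0.991, 0.001], [-0.002, 0.0, -1.0]]
wrist_force: [-0.1, 0.4, 0.0]
width: 0.0855
scene
red [378, 216, 13, 11, 90] zt 0.0994 mean [0.4748 0.1869 0.0979] rect [473.8 186.2] [28.3 20.8] 6.7
orange [355, 246, 16, 16, 149] zt 0.0349 mean [0.5402 0.1945 0.0336] rect [541. 194.] [24.4 27.4] 50.8
blue [289, 138, 8, 6, 40] zt 0.0887 mean [ 0.4934 -0.2054  0.087 ] rect [ 493.1 -206.3] [24.6 21.2] 59.1
top
red [252, 228, 10, 14, 115] zt 0.1017 mean [0.4737 0.1829 0.0998] rect [474.2 182.4] [27.9 21. ] 3.5
orange [251, 202, 17, 17, 172] zt 0.0371 mean [0.5405 0.192  0.0355] rect [540.5 193. ] [25.6 28. ] 3.1
blue [219, 115, 25, 29, 71] zt 0.0284 mean [0.7565 0.288  0.0265] rect [756.9 280.2] [43.  81.5] 61.8
blue [413, 222, 17, 17, 178] zt 0.0893 mean [ 0.4948 -0.2074  0.0877] rect [ 494.8 -207.6] [28.2 27.6] 26.7
```

View pics/scene11.png

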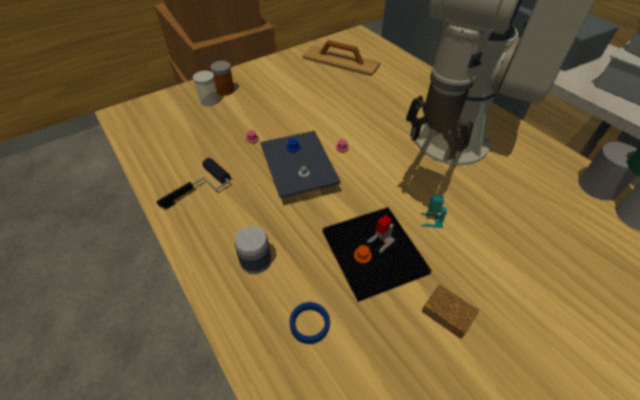

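View pics/top11.png

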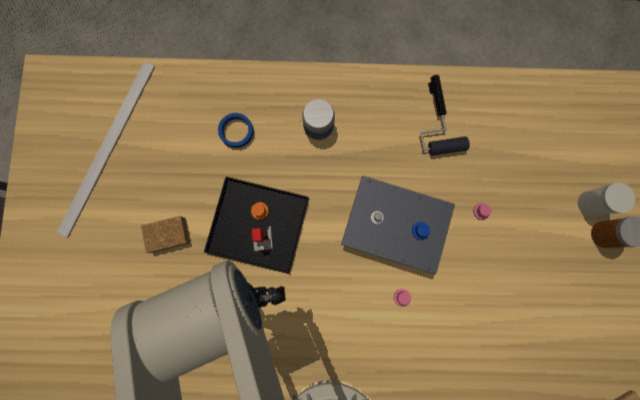

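Everything is in place: the orange cap is upright in the tray at scene (363,254), the red puller stands at (384,228), the stud is bare and the blue cap has not moved. Handing in.

```bash
python3 -c "
from station import ctrl
print(ctrl.finish_job(), ctrl.get_obs()['time'])"
```

```text
the job is handed in; nothing more can be done
the job is handed in; nothing more can be done
```

The job is done and handed in: the orange cap is off its stud and standing upright in the tray, with the red puller standing upright behind it. It took about 28 s of the 72 s allowed.

- **Press:** I felt for the panel surface with the fork, at most about 3.5 N for a moment, and raised it about 0.5 mm before sliding it under the rim. The stop met the cap about 2–3 mm short of its axis, and I held about 6 N for roughly 1.2 s.
- **Pull:** The upward pull peaked at about 8 N net at my readings, slightly under the stated 9–17 N. The cap then slid free and left the stud cleanly.
- **Side push:** This stayed at about 6–7 N through the first part of the lift, a little more than I wanted. I eased it to under 1 N before the cap left the stud.
- **Final checks:** The cap's top is at 34–35 mm and the grip's top at 99 mm (100 mm from the top camera), so both stand upright on the tray floor. The fork tips are about 20 mm clear of the cap. The blue cap is within about 0.5 mm of where it started, and the other things on the bench look undisturbed.
- **Disagreements:** The cameras differed by 1–3 mm on positions, within calibration. The top camera could not see the turquoise puller at the end because the arm was in the way, but the scene camera shows it in its old place.

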